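# Bring the next pot to the profile gauge and hold the gauge on it

### The job

On the pot-checking fixture, turn the indexed round table one click clockwise (seen from above) and no further, so that the small flared bowl sits at the profile gauge. Once the table has clicked in, pull the gauge's spring-return slide out by its upright post until its pointer is at the long scribed line, and keep it there: finish while still holding the post with the gripper at the mark. Leave everything else on the bench where it is.

Things in the scene. Friction and masses are not known exactly. Their poses are not given: they have to be found in the camera images.
- bar_grip (a point): centre of the wooden cross-bar on top of the round indexed table, on the table's vertical axis, about 125 mm above the bench. The bar is 100 mm long, 14 mm wide, 18 mm tall (underside 116 mm above the bench) and fixed to the table: turning the bar turns the table. The point's x axis runs along the bar, z is up.
- table_top (a point): centre of the indexed table's top face: an aluminium disc of 115 mm radius, top 44 mm above the bench, a 24 mm spindle carrying the bar in its middle. Three terracotta pots stand fixed on its rim, 80 mm from the axis, tops at most 92 mm above the bench: at the gauge a straight beaker, next the flared bowl (56 mm across the rim), then a round jar. Axes as the bar's.
- index_table (a joint): angle of the indexed table, rad, growing clockwise seen from above. It clicks every 60 degrees: at 0 (start, within a few degrees), 1.047 (the next, clockwise) and so on; end stops at -1.15 and 2.2. A detent pulls it into the nearer click position; it takes up to about 0.3 N m to turn it out of one, and it tips over towards the next at about 0.52 rad.
- mark (a point): a point on the mark, a black line 4 mm wide, 48 mm long, scribed across the grey base plate (12 mm thick) right of the slide bed and up over the bed's edge. The axes are the fixture's: -x is the way the slide is pulled (roughly towards the robot), +y points from the slide to the table, which stands to its left, z is up.
- pointer (a point): tip of the thin steel pointer bar, 4 mm wide, that sticks out 34 mm to the right of the carriage, 27 mm above the base plate and over the mark's point when the slide is at the mark (same x along the fixture). At home it is 70 mm short of the mark.
- post_grip (a point): point in the upper half of the slide's upright round steel post, 36 mm above the carriage's top, 24 mm below the post's top, about 96 mm above the bench; post 18 mm in diameter and 60 mm tall, standing on the middle of the 56 x 48 mm aluminium carriage (its top 60 mm above the bench).
- post_foot (a point): middle of the same post's foot on the carriage's top, 60 mm above the bench; axes as the mark's. A thin steel profile plate reaches from the carriage towards the table, up to 96 mm above the bench, beginning about 29 mm from the post's axis
- gauge_slide (a joint): how far the slide is pulled out, m: 0 at home, 0.070 at the mark, 0.110 at its stop. A spring pulls it home with 3.5 N at home, 8.4 N at the mark; let go, it runs back home.
- glaze_jar: small closed amber glass jar, 40 mm across, 45 mm tall, standing on the fixture's base plate at its front (robot-side) edge between table and slide; leave it alone; origin under its centre
- kiln_prop: small plaster-coloured cylinder, 28 mm across, 35 mm tall, standing on the base plate at its far edge between table and slide; leave it alone; origin under its centre
- brush: brush with a wooden handle, 180 mm long, lying on the bench left of the fixture; leave it alone
- rib: flat wooden potter's rib, 100 x 50 x 8 mm, lying on the bench right of the fixture; leave it alone
- cup: terracotta cup, 72 mm across, 85 mm tall, left on the bench; leave it alone; origin under its centre
- bowl: white bowl, 110 mm across, 50 mm tall, right on the bench; leave it alone; origin under its centre

How it is judged:
By the outcome, as a careful person would: the job done as asked, in the order asked, and still so for the second after the job is handed in, while the arm keeps its last pose, push and grip.
It also fails if it takes over 51 s, if anything falls off the work surface, if the arm or the gripper's body presses on something with over 40 N, if the wrist force passes 120 N, or if a joint passes its speed limit or range.

### The arm

A 7-joint arm with a two-finger parallel gripper is mounted at the origin on the work surface. World frame = base frame: x ahead of the robot, y to its left, z up, the work surface at z = 0. Lengths are in m, angles in rad, forces in N, time in s.
With the tool pointing down it reaches from about 0.4 to 0.875 m from the base axis. Payload 19.3 kg.
Tool frame: the origin (TCP) lies midway between the tips of the shut fingers; the grasp point (between the pads) lies 19 mm behind it; x points along the fingers, y is the direction in which the jaws open and shut, and the axes are right-handed (so a half turn about x gives the same grasp; the last joint's range is limited). The gripper opens to 85 mm and grips with 20 to 120 N. Pads are 22 mm wide; open, the fingers measure 114 mm over their backs; the gripper's body (76 mm by 85 mm) begins 54 mm behind the grasp point. The pads swing forward as they close: fully open they stand 13 mm farther back than shut.
Start: joints at [-1.299, 0.521, -0.036, 1.599, 0.021, 1.021, -0.113], TCP at [0.21, 0.589, 0.231] pointing down, gripper open.
Joint ranges: [-2.91, 2.91], [-0.3, 2.13], [-1.5, 1.42], [0.17, 2.43], [-1.26, 4.41], [0.16, 1.93], [-2.52, 2.52]. Speed limits (rad/s): [1.89, 1.89, 2.39, 2.39, 3.01, 3.01, 3.01].

### API

Orientations are given as [roll, pitch, yaw] about the fixed x, y, z axes, in that order (R = Rz(yaw) Ry(pitch) Rx(roll)).
In Python, from workcell import telemetry, vision, workorder gives the robot as it stands. The module is installed in compiled form; this text tells all that it offers.
- The arm moves only by the tool play_rows, never from a script. Its argument "deltas" is a list of rows, each a list of 7 numbers: the shift along the world's x, y, z in mm, then the turn, a rotation vector about the world's x, y, z in degrees, then the finger opening in mm, from 0 to 85.4. In form: [[x, y, z, wx, wy, wz, jaw], ...]. A call has 1 to 8 rows; each row shifts and turns the commanded pose from where the row before left it; what a row does not reach is not made up. A row lasts 1/8 s, in which the tool goes at most 62.5 mm and 10.7 degrees, less where a joint would pass 70% of its speed; a pose out of reach is approached as far as the arm can. A call with a gripper value outside its range is refused whole. The fingers move at their own pace and stop on an object; "grip_force" is the grip in N (left out, the last holds). Time passes only in rows, so rows that do not move let the fingers close. It gives the time, the measured TCP pose, the force and the opening at its end, in the units of the state.
- telemetry.observe(): the state, without advancing time (a new reading comes with each control period).
- vision.grab_frame(name): name is "scene" or "top" or "wrist"; returns the picture (420x560x3 uint8, red, green, blue); there is no depth.
- vision.camera_info(name): a dict with "mtx" (3x3 intrinsics, pixels), "k1" (the pictures are not rectified: a ray, as slopes to the right and down, at radius r is drawn at 1 + k1 r^2 times it, then the intrinsics apply), "rvec" (rotation vector, rad) and "tvec" (3), from world to camera coordinates, as OpenCV has them. Camera axes: x right, y down, z forward; pixel columns grow to the right and rows downward; lengths in m; the calibration is good to about 2 mm. A picture is of the moment at which its call begins: read the wrist's pose just before it. camera_info takes no time and is no camera call; for the wrist camera it gives the pose at the moment of the call.
- workorder.job_done(): hands the job in, once; it reports no verdict.
The state is a dict: "clock": time; "qpos": joint angles; "qd": joint speeds; "joint_efforts": joint torques, N m; "position": TCP position; "tool_rot": TCP orientation; "force": force on the tool from outside, world axes, zero at the start; "moment": the same for the moment, N m; "grip_width": finger opening in m.
Only numpy, scipy, OpenCV 4.12 (cv2) and the standard library are available. Lean on these libraries where they do the work, as an engineer would, in place of code of your own. Each camera call takes 0.05 s, during which the arm holds its last target. There are 200 camera calls.

## Working session

There is one attempt and no reset: what is moved stays moved. The work goes in short steps, Python scripts to look and compute and a tool call to move; the robot and the scene stay as the last step left them, time stands still between calls to the robot, and variables do not carry over. Pictures are saved under pics/ and viewed, about 8 in all and at most 12, crops included, and the job is handed in when it is done.

Besides the shell and the picture viewer there is one more tool, called in YAML: its name, and indented under it one key for each argument. play_rows: Moves the arm, as the interface text tells. Its arguments: {"type":"object","properties":{"deltas":{"type":"array","items":{"type":"array","items":{"type":"number"}}},"grip_force":{"type":"number"}},"required":["deltas"]}

```bash
mkdir -p pics; cat > h.py <<'E'
import numpy as np, cv2
from workcell import telemetry, vision, workorder
def grab(n,f):
    im=vision.grab_frame(n); cv2.imwrite(f,im[:,:,::-1]); return im
def ray(n,u,v,ci=None):
    ci=ci or vision.camera_info(n); K=np.array(ci['mtx']); k=ci['k1']
    p=cv2.undistortPoints(np.array([[[u,v]]],float),K,np.array([k,0,0,0.]))[0,0]
    R=cv2.Rodrigues(np.array(ci['rvec'],float))[0]; t=np.array(ci['tvec'],float).ravel()
    return -R.T@t, R.T@np.array([p[0],p[1],1.])
def onz(n,u,v,z,ci=None):
    o,d=ray(n,u,v,ci); return o+d*(z-o[2])/d[2]
def proj(n,P,ci=None):
    ci=ci or vision.camera_info(n)
    return cv2.projectPoints(np.array(P,float).reshape(-1,1,3),np.array(ci['rvec'],float),np.array(ci['tvec'],float),np.array(ci['mtx'],float),np.array([ci['k1'],0,0,0.]))[0].reshape(-1,2)
E
python3 - <<'E'
from h import *
grab('top','pics/top0.png'); grab('scene','pics/sc0.png')
for n in('top','scene'):
    c=vision.camera_info(n); print(n,ray(n,280,210),c['k1'],c['mtx'])
print(telemetry.observe())
E
```

```text
top (array([0.3629441 , 0.00452443, 1.45861791]), array([ 0.13694842,  0.01465497, -0.99050472])) -0.08322648199000461 [[485.74809487   0.         281.36673964]
 [  0.         485.74809487 213.80364414]
 [  0.           0.           1.        ]]
scene (array([1.15110457, 0.7009085 , 0.69115164]), array([-0.54173802, -0.63737588, -0.54803676])) -0.04886232910774078 [[435.28667817   0.         280.49258942]
 [  0.         435.28667817 206.32966451]
 [  0.           0.           1.        ]]
{'clock': 0.1, 'qpos': array([-1.29920782,  0.52198795, -0.03631946,  1.59993515,  0.02123102,
        1.02110034, -0.11278247]), 'qd': array([ 0.00174478, -0.00116597,  0.00017881,  0.00043342,  0.00015006,
       -0.00026736, -0.00023217]), 'joint_efforts': array([ 5.36743988e-03, -9.28477192e+01,  1.98541626e+00, -3.70530224e+01,
        1.83677726e-02,  5.38002103e-03, -2.84780054e-05]), 'position': array([0.20942735, 0.58855181, 0.23076816]), 'tool_rot': array([-1.47206501,  1.5697512 , -1.81383794]), 'force': array([ 0.25814357, -0.46748193, -0.75819186]), 'moment': array([-0.04222838, -0.03517506,  0.0468522 ]), 'grip_width': 0.08546000486481}
```

View pics/top0.png

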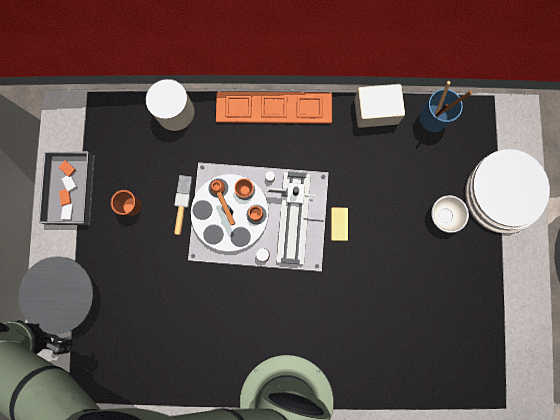

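View pics/sc0.png

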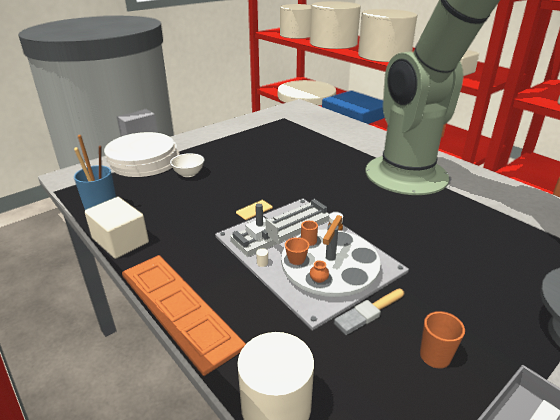

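The top view shows the fixture: table near (230,212), bar from about (217,189) to (233,222), slide post near (296,190) and mark near (314,220). I'll enlarge this area.

```bash
python3 - <<'E'
import cv2
im=cv2.imread('pics/top0.png')[155:280,180:340]
cv2.imwrite('pics/c1.png',cv2.resize(im,None,fx=4.8,fy=4.8,interpolation=cv2.INTER_CUBIC))
E
```

```text
(no output)
```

View pics/c1.png

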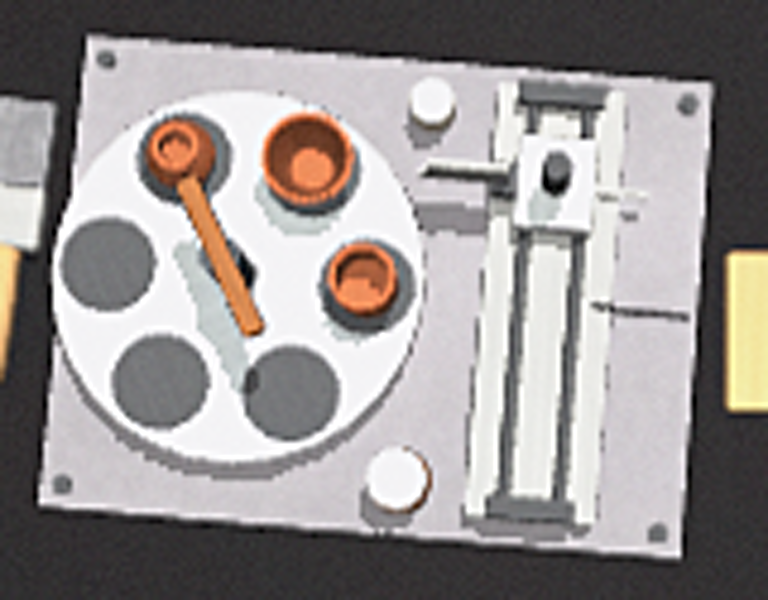

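```bash
python3 - <<'E'
from h import *
f=lambda x,y,z: onz('top',180+x/4.8,155+y/4.8,z)
a=f(187,183,.134);b=f(253,331,.134)
print('bar',a,b,(a+b)/2,np.linalg.norm(a-b),np.degrees(np.arctan2(*(a-b)[1::-1])))
L=[f(*p,.044) for p in((52,278),(425,278),(238,90),(238,462))];print('disc',L[0],L[1],L[2],L[3])
print('post',f(556,159,.120))
m1=f(600,305,.012);m2=f(688,317,.012);print('mark',m1,m2)
c=[f(*p,.012) for p in((88,36),(713,82),(682,557),(40,505))]
print('corners',c); 
for i in range(4): d=c[(i+1)%4]-c[i]; print(np.linalg.norm(d),np.degrees(np.arctan2(d[1],d[0])))
print('ptr',f(648,198,.039)); 
print('jar',f(398,478,.057),'prop',f(432,103,.047))
E
```

```text
bar [0.59132509 0.19407644 0.134     ] [0.50582726 0.15355072 0.134     ] [0.54857617 0.17381358 0.134     ] 0.09461614266340802 25.360813210795126
disc [0.54672956 0.28856747 0.044     ] [0.54947744 0.05900935 0.044     ] [0.6656823  0.17703778 0.044     ] [0.43541083 0.17076963 0.044     ]
post [ 0.6103508  -0.01913347  0.12      ]
mark [ 0.53799679 -0.04939708  0.012     ] [ 0.53111041 -0.10439717  0.012     ]
corners [array([0.70679397, 0.27797011, 0.012     ]), array([ 0.68103935, -0.11998301,  0.012     ]), array([ 0.38203946, -0.10115983,  0.012     ]), array([0.40852078, 0.29737254, 0.012     ])]
0.39878564013037326 -93.70288790957848
0.29959180197789853 176.39776740385452
0.39941121099458887 86.19844975509899
0.29890357714276583 -3.7218008657339987
ptr [ 0.60155998 -0.07753642  0.039     ]
jar [0.42646948 0.07271669 0.057     ] prop [0.65808317 0.05641596 0.047     ]
```

```bash
python3 - <<'E'
from h import *
from scipy.spatial.transform import Rotation as R
r=telemetry.observe()['tool_rot']; print(R.from_euler('xyz',r).as_matrix())
E
```

```text
[[-2.51516600e-04  3.35157873e-01  9.42161948e-01]
 [-1.01441350e-03  9.42161408e-01 -3.35157952e-01]
 [-9.99999454e-01 -1.04003958e-03  1.03019436e-04]]
```

play_rows:
  deltas:
    - [30, -40, 0, 0, 0, 0, 60]
    - [40, -45, 0, 0, 0, 0, 60]
    - [40, -45, 0, 0, 0, 0, 60]
    - [40, -45, 0, 0, 0, 0, 60]
    - [40, -45, 0, 0, 0, 0, 60]
    - [40, -45, 0, 0, 0, 0, 60]

```text
clock: 0.85
position: [0.4405, 0.3222, 0.2312]
tool_rot: [-2.021, 1.571, -2.362]
force: [1.2, 0.3, 0.1]
grip_width: 0.0602
```

```bash
python3 - <<'E'
from h import *
from scipy.spatial.transform import Rotation as R
s=telemetry.observe();print(s['clock'],s['qpos'],s['position']); print(R.from_euler('xyz',s['tool_rot']).as_matrix().round(3))
E
```

```text
0.85 [-0.76440049  0.39587551  0.03233333  1.81269631 -0.01550518  0.93339666
  0.50377157] [0.44049156 0.32215523 0.23124327]
[[-0.     0.335  0.942]
 [-0.     0.942 -0.335]
 [-1.    -0.    -0.   ]]
```

play_rows:
  deltas:
    - [22, -30, 0, 0, 0, 9, 60]
    - [22, -30, 0, 0, 0, 9, 60]
    - [22, -30, 0, 0, 0, 9, 60]
    - [22, -30, 0, 0, 0, 9, 60]
    - [20.5, -28, 0, 0, 0, 9, 60]
    - [0, 0, 0, 0, 0, 0, 60]

```text
clock: 1.6
position: [0.5491, 0.173, 0.2309]
tool_rot: [-2.277, 1.57, -1.836]
force: [-0.2, 0.4, 0.3]
grip_width: 0.0599
```

```bash
python3 - <<'E'
from h import *
s=telemetry.observe();print(s['clock'],s['qpos'],s['position'],s['tool_rot'])
ci=vision.camera_info('wrist'); np.save('ci1.npy',ci,allow_pickle=True)
im=grab('wrist','pics/w1.png')
print(ray('wrist',280,210,ci))
c,d=np.cos(np.radians(25.4)),np.sin(np.radians(25.4))
print(proj('wrist',[[.549+.05*c,.174+.05*d,.134],[.549-.05*c,.174-.05*d,.134],[.549,.174,.134],[.6103,-.019,.12],[.537,-.05,.012]],ci))
E
```

```text
1.6 [-0.33878563  0.44467031 -0.09631332  1.73049307  0.05114453  0.96949495
  1.55744306] [0.54913536 0.17302735 0.23085503] [-2.27741784  1.56977123 -1.83601092]
(array([0.47735748, 0.13875066, 0.3726312 ]), array([ 0.28552034,  0.1439901 , -0.94758257]))
[[278.93373445 270.90422301]
 [278.83351843 139.20529312]
 [278.88905664 209.12400795]
 [ 11.53122166 169.13528404]
 [ 76.02874159  65.92061447]]
```

View pics/w1.png

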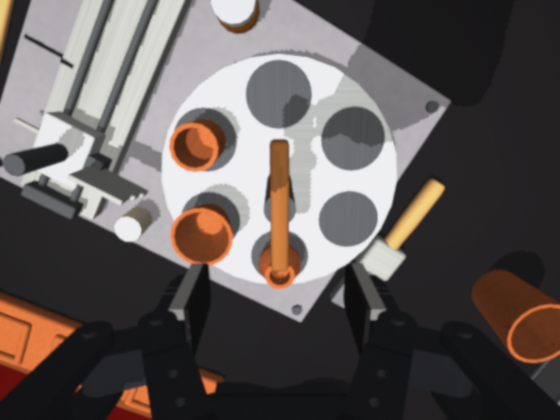

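The wrist view shows the bar top from (279,140) to (280,270), within 1–2 px of where I predicted it. The post top is at about (12,163) and the mark's end at (72,65), which also fit. I'll descend and grip the bar just above its underside so the tips clear the spindle.

play_rows:
  deltas:
    - [0, 1, -40, 0, 0, 0, 50]
    - [0, 0, -40, 0, 0, 0, 40]
    - [0, 0, -33, 0, 0, 0, 30]
    - [0, 0, 0, 0, 0, 0, 0]
    - [0, 0, 0, 0, 0, 0, 0]
    - [0, 0, 0, 0, 0, 0, 0]
  grip_force: 50

```text
clock: 2.4
position: [0.5471, 0.1744, 0.115]
tool_rot: [-2.626, 1.566, -2.186]
force: [20.6, -12.0, -54.9]
grip_width: 0.022
```

play_rows:
  deltas:
    - [0, 0, 0, 0, 0, 0, 22]
  grip_force: 20

```text
clock: 2.52
position: [0.5471, 0.1744, 0.115]
tool_rot: [-2.629, 1.566, -2.188]
force: [21.2, -11.7, -55.6]
grip_width: 0.0221
```

```bash
python3 - <<'E'
from h import *
s=telemetry.observe();print(s)
im=grab('wrist','pics/w2.png'); grab('scene','pics/sc2.png')
a=cv2.imread('pics/w2.png')[100:400,130:430]; b=cv2.imread('pics/sc2.png')[150:350,200:400]
cv2.imwrite('pics/c2.png',np.hstack([cv2.resize(a,(400,400)),cv2.resize(b,(400,400))]))
E
```

```text
{'clock': 2.525, 'qpos': array([-0.35034551,  0.59252724, -0.08856406,  1.82775424,  0.07819672,
        0.72919368,  1.52918443]), 'qd': array([ 6.36486336e-04,  4.25883461e-04, -7.75941021e-04,  5.11349226e-05,
        8.40795174e-04, -1.18709873e-03, -1.42729146e-03]), 'joint_efforts': array([-1.00675848e+01, -1.20180087e+02, -9.25334036e+00, -3.51861727e+01,
       -3.86879057e+00,  3.97726759e+00,  1.06198250e-02]), 'position': array([0.54710071, 0.17438118, 0.11497047]), 'tool_rot': array([-2.62905406,  1.56553801, -2.18819834]), 'force': array([ 21.24056546, -11.72256724, -55.59215949]), 'moment': array([-2.16549843, -4.05247157,  0.05199321]), 'grip_width': 0.02206928696475947}
```

View pics/c2.png

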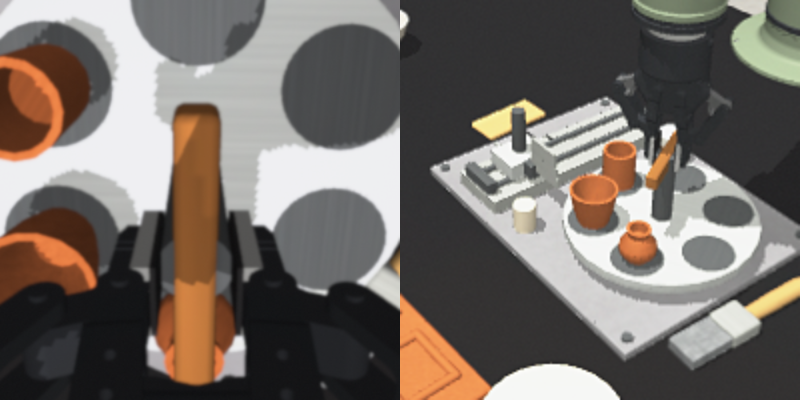

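The picture shows the tips closed on the spindle below the bar, at 22 mm opening. I'll open, rise 7 mm and grip again.

play_rows:
  deltas:
    - [0, 0, 0, 0, 0, 0, 34]
    - [0, 0, 0, 0, 0, 0, 34]
    - [0, 0, 7, 0, 0, 0, 34]
    - [0, 0, 0, 0, 0, 0, 34]

```text
clock: 3.12
position: [0.5483, 0.1773, 0.1262]
tool_rot: [0.006, 1.569, 0.45]
force: [-0.7, -0.2, -0.2]
grip_width: 0.0342
```

play_rows:
  deltas:
    - [0, 0, 0, 0, 0, 0, 5]
    - [0, 0, 0, 0, 0, 0, 5]
    - [0, 0, 0, 0, 0, 0, 5]
    - [0, 0, 0, 0, 0, 0, 5]
  grip_force: 40

```text
clock: 3.62
position: [0.5492, 0.1752, 0.1262]
tool_rot: [-1.02, 1.568, -0.578]
force: [2.4, -9.6, 12.1]
grip_width: 0.0215
```

```bash
python3 - <<'E'
from h import *
from scipy.spatial.transform import Rotation as R
s=telemetry.observe();M=R.from_euler('xyz',s['tool_rot']).as_matrix();print(M.round(3),np.degrees(np.arctan2(M[1,1],M[0,1])),s['force'],s['moment'],s['grip_width'])
grab('wrist','pics/w3.png'); grab('scene','pics/sc3.png')
a=cv2.imread('pics/w3.png')[170:370,180:380]; b=cv2.imread('pics/sc3.png')[200:280,290:370]
cv2.imwrite('pics/c3.png',np.hstack([cv2.resize(a,(400,400)),cv2.resize(b,(400,400))]))
E
```

```text
[[ 0.002 -0.428  0.904]
 [-0.001  0.904  0.428]
 [-1.    -0.002  0.001]] 115.3223436186986 [ 2.40318287 -9.55462953 12.06921538] [-2.30970165e+00 -5.82795164e-01 -1.91343834e-03] 0.02153754264308838
```

View pics/c3.png

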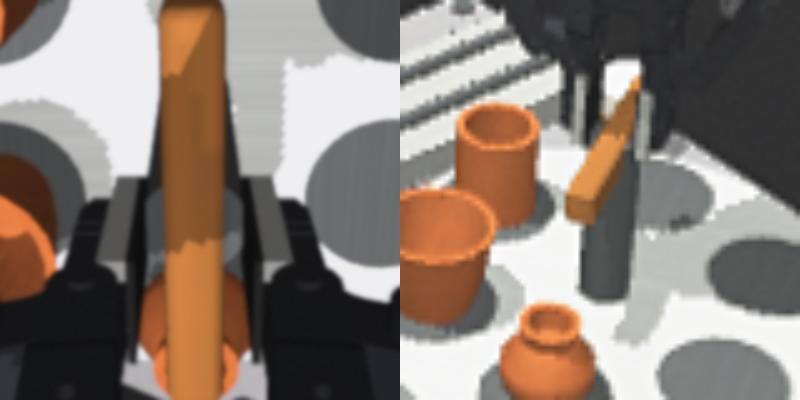

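The pads are still outside the bar, with a gap on the right, so the tips sit lower than I assumed. I'll open, rise another 7 mm and grip again.

play_rows:
  deltas:
    - [0, 0, 0, 0, 0, 0, 34]
    - [0, 0, 0, 0, 0, 0, 34]
    - [0, -3, 7, 0, 0, 0, 34]
    - [0, 0, 0, 0, 0, 0, 34]
    - [0, 0, 0, 0, 0, 0, 5]
    - [0, 0, 0, 0, 0, 0, 5]
    - [0, 0, 0, 0, 0, 0, 5]
    - [0, 0, 0, 0, 0, 0, 5]
  grip_force: 30

```text
clock: 4.72
position: [0.5478, 0.1743, 0.1325]
tool_rot: [1.339, 1.57, 1.783]
force: [-3.1, 1.7, 5.9]
grip_width: 0.0123
```

Opening is now 12.3 mm. The spindle read about 2 mm under its 24 mm, so this fits the 14 mm bar. Next I turn it 60° clockwise.

play_rows:
  deltas:
    - [0, 0, 0, 0, 0, 0, 5]
    - [0, 0, 0, 0, 0, -5, 5]
    - [0, 0, 0, 0, 0, -5, 5]
    - [0, 0, 0, 0, 0, -5, 5]
    - [0, 0, 0, 0, 0, 0, 5]
  grip_force: 60

```text
clock: 5.35
position: [0.5477, 0.1747, 0.1326]
tool_rot: [1.581, 1.57, 1.762]
force: [-4.3, 2.8, 9.0]
grip_width: 0.0099
```

```bash
python3 - <<'E'
from h import *
from scipy.spatial.transform import Rotation as R
s=telemetry.observe();M=R.from_euler('xyz',s['tool_rot']).as_matrix();print(M.round(3),np.degrees(np.arctan2(M[1,1],M[0,1])),s['force'],s['moment'],s['grip_width'],s['qpos'])
grab('top','pics/t3.png')
grab('wrist','pics/w4.png')
a=cv2.imread('pics/w4.png')[170:370,180:380]; b=cv2.imread('pics/t3.png')[165:265,185:285]
cv2.imwrite('pics/c4.png',np.hstack([cv2.resize(a,(400,400)),cv2.resize(b,(400,400))]))
E
```

```text
[[-0.    -0.18   0.984]
 [ 0.001  0.984  0.18 ]
 [-1.     0.001 -0.   ]] 100.3944869219868 [-4.26422288  2.76286449  8.95300664] [0.58958874 0.89259201 0.3593172 ] 0.009947685065481998 [-0.39475082  0.56577404 -0.0235216   1.82151524  0.01755848  0.75437302
  1.32481229]
```

View pics/c4.png

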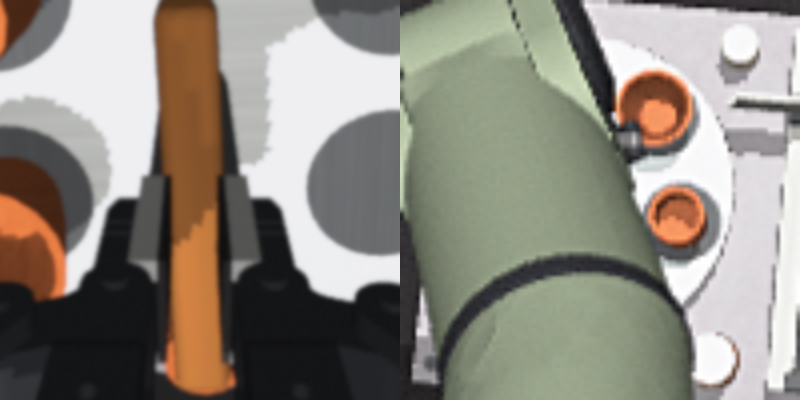

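play_rows:
  deltas:
    - [0, 0, 0, 0, 0, -6, 5]
    - [0, 0, 0, 0, 0, -6, 5]
    - [0, 0, 0, 0, 0, -6, 5]
    - [0, 0, 0, 0, 0, -6, 5]
    - [0, 0, 0, 0, 0, -6, 5]
    - [0, 0, 0, 0, 0, -6, 5]
    - [0, 0, 0, 0, 0, -6, 5]
    - [0, 0, 0, 0, 0, -3, 5]

```text
clock: 6.45
position: [0.548, 0.1763, 0.1326]
tool_rot: [1.937, 1.568, 1.333]
force: [-2.2, 11.5, 3.4]
grip_width: 0.0099
```

```bash
python3 - <<'E'
from h import *
from scipy.spatial.transform import Rotation as R
s=telemetry.observe();M=R.from_euler('xyz',s['tool_rot']).as_matrix();print(np.degrees(np.arctan2(M[1,1],M[0,1])),s['force'],s['moment'],s['grip_width'],s['position'])
grab('wrist','pics/w5.png')
E
```

```text
55.371269002677955 [-2.24991141 11.46392245  3.43056056] [2.3529971  0.37244348 0.07256472] 0.009928757751097333 [0.54796779 0.17625083 0.13261567]
```

View pics/w5.png

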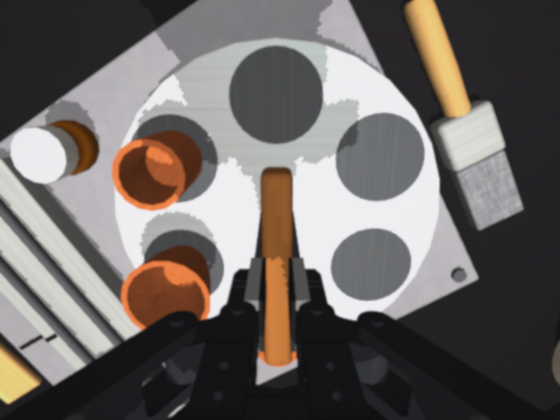

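The wrist view shows the bar aligned with the jaws after 60°, with the flared bowl at (165,290) and the beaker at (150,172). I'll release, rise, and go over the post while turning the jaws to the fixture's x axis (another −59°).

play_rows:
  deltas:
    - [0, 0, 0, 0, 0, 0, 40]
    - [0, 0, 0, 0, 0, 0, 40]
    - [0, 0, 40, 0, 0, 0, 50]
    - [0, 0, 40, 0, 0, 0, 50]
    - [10, -40, 0, 0, 0, -10, 50]
    - [10, -40, 0, 0, 0, -10, 50]
    - [10, -40, 0, 0, 0, -10, 50]
    - [10, -40, 0, 0, 0, -10, 50]
  grip_force: 60

```text
clock: 7.5
position: [0.5881, 0.0122, 0.2124]
tool_rot: [-0.197, 1.571, -1.505]
force: [-0.0, 0.8, -0.6]
grip_width: 0.05
```

play_rows:
  deltas:
    - [10, -20, 0, 0, 0, -10, 50]
    - [5, -14, 0, 0, 0, -9, 50]
    - [0, 0, 0, 0, 0, 0, 50]

```text
clock: 7.88
position: [0.6029, -0.0213, 0.2121]
tool_rot: [-0.399, 1.57, -2.033]
force: [0.6, -0.2, 0.3]
grip_width: 0.0501
```

```bash
python3 - <<'E'
from h import *
from scipy.spatial.transform import Rotation as R
s=telemetry.observe();M=R.from_euler('xyz',s['tool_rot']).as_matrix();print(np.degrees(np.arctan2(M[1,1],M[0,1])),s['force'],s['position'],s['grip_width'],s['qpos'])
ci=vision.camera_info('wrist');np.save('ci6.npy',ci,allow_pickle=True)
print(proj('wrist',[[.6103,-.0191,.12],[.537,-.05,.012]],ci),proj('top',[[.6103,-.0191,.12]]))
grab('wrist','pics/w6.png');grab('top','pics/t6.png')
a=cv2.imread('pics/w6.png'); b=cv2.imread('pics/t6.png')[160:270,185:330]
cv2.imwrite('pics/c6.png',np.vstack([cv2.resize(a,(400,300)),cv2.resize(b,(400,300))]) )
E
```

```text
-3.638058824774494 [ 0.64662196 -0.15317969  0.28904611] [ 0.60293217 -0.02130403  0.21205385] 0.05008786381228533 [-0.40024088  0.55749066  0.49938302  1.69886659 -0.31197318  0.96572837
  0.15133873]
[[286.30387825 207.26937763]
 [214.40849758 207.18996614]] [[295.82120713 188.14272646]]
```

View pics/c6.png

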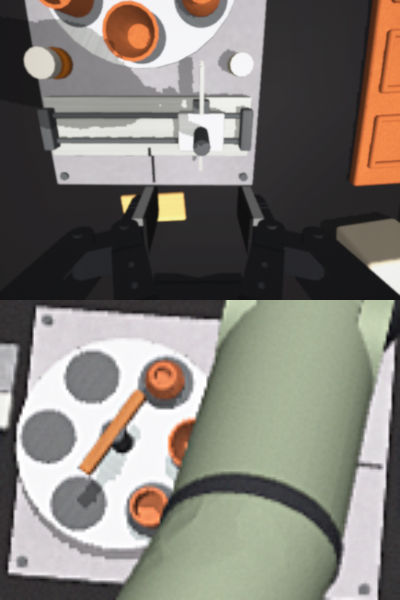

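The wrist view shows the post top at about (284,204), close to the predicted (286,207). The top view shows the table one click on: jar at the far site, bowl at the gauge and beaker past it. Next I descend over the post and grip it.

play_rows:
  deltas:
    - [7, 2, -40, 0, 0, 0, 50]
    - [0, 0, -40, 0, 0, 0, 50]
    - [0, 0, -42, 0, 0, 0, 50]
    - [0, 0, 0, 0, 0, 0, 50]
    - [0, 0, 0, 0, 0, 0, 5]
    - [0, 0, 0, 0, 0, 0, 5]
    - [0, 0, 0, 0, 0, 0, 5]
    - [0, 0, 0, 0, 0, 0, 5]
  grip_force: 60

```text
clock: 8.98
position: [0.6073, -0.0177, 0.092]
tool_rot: [-1.85, 1.566, 2.8]
force: [-26.7, 2.8, 22.4]
grip_width: 0.0166
```

Gripped: 16.6 mm on the 18 mm post. I'll pull most of the way, then measure pointer against mark.

play_rows:
  deltas:
    - [-15, 1, 0, 0, 0, 0, 5]
    - [-15, 1, 0, 0, 0, 0, 5]
    - [-15, 1, 0, 0, 0, 0, 5]
    - [-15, 1, 0, 0, 0, 0, 5]
    - [-8, 0.5, 0, 0, 0, 0, 5]
    - [0, 0, 0, 0, 0, 0, 5]
    - [0, 0, 0, 0, 0, 0, 5]
  grip_force: 80

```text
clock: 9.85
position: [0.5439, -0.0135, 0.0921]
tool_rot: [1.699, 1.566, 0.066]
force: [6.8, -0.6, -3.9]
grip_width: 0.0157
```

```bash
python3 - <<'E'
from h import *
from scipy.spatial.transform import Rotation as R
s=telemetry.observe();M=R.from_euler('xyz',s['tool_rot']).as_matrix();print(np.degrees(np.arctan2(M[1,1],M[0,1])),s['force'],s['moment'],s['position'],s['grip_width'])
ci=vision.camera_info('wrist');np.save('ci7.npy',ci,allow_pickle=True)
print(proj('wrist',[[.535,-.077,.012],[.538,-.077,.039],[.539,-.0145,.12]],ci),proj('top',[[.535,-.077,.012]]))
grab('wrist','pics/w7.png');grab('top','pics/t7.png');grab('scene','pics/s7.png')
E
```

```text
-3.5403537279048702 [ 6.78322499 -0.62025111 -3.92101586] [-6.49963766e-02 -1.11831319e+00  2.32516201e-04] [ 0.5439377  -0.01350634  0.09214463] 0.015700195187974896
[[268.82072418 298.63792386]
 [272.67628022 321.19012485]
 [263.22176842 314.8584263 ]] [[314.19984025 219.64399456]]
```

```bash
python3 - <<'E'
import cv2,numpy as np
a=cv2.imread('pics/w7.png')[230:350,190:350]; b=cv2.imread('pics/t7.png')[180:240,270:350]
cv2.imwrite('pics/c7.png',np.vstack([cv2.resize(a,(400,300),interpolation=2),cv2.resize(b,(400,300),interpolation=2)]) )
E
```

```text
(no output)
```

View pics/c7.png

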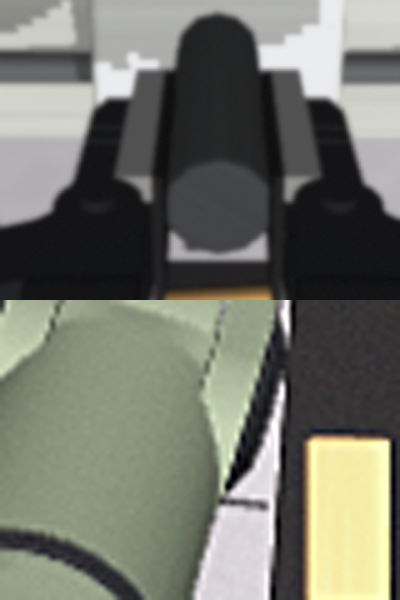

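The fingers hide the pointer in the wrist view and the arm hides it in the top view. I'll pull the remaining ~6.6 mm of the known 70 mm travel, counted from the TCP's home reading while gripped (x 0.6073), then check in the scene view.

play_rows:
  deltas:
    - [-6.6, 0.4, 0, 0, 0, 0, 5]
    - [0, 0, 0, 0, 0, 0, 5]
    - [0, 0, 0, 0, 0, 0, 5]
    - [0, 0, 0, 0, 0, 0, 5]

```text
clock: 10.5
position: [0.5376, -0.0131, 0.0922]
tool_rot: [1.697, 1.566, 0.065]
force: [7.7, -0.3, -4.2]
grip_width: 0.0156
```

```bash
python3 - <<'E'
from h import *
s=telemetry.observe();print(s['force'],s['position'],s['grip_width'])
im=grab('scene','pics/s8.png'); grab('wrist','pics/w8.png')
print(proj('scene',[[.535,-.077,.012],[.535,-.077,.039],[.535,-.05,.012],[.531,-.104,.012]]))
P=proj('scene',[[.535,-.06,.03]])[0].astype(int)
x0,y0=P[0]-50,P[1]-37
a=cv2.imread('pics/s8.png')[y0:y0+75,x0:x0+100]; b=cv2.imread('pics/w6.png')[180:255,190:310]
cv2.imwrite('pics/c8.png',np.vstack([cv2.resize(a,(480,360),interpolation=2),cv2.resize(b,(384,240),interpolation=2).__class__((1,)) if 0 else cv2.resize(b,(480,300)) [:240]])); print(x0,y0)
E
```

```text
[ 7.67765251 -0.30583434 -4.15712271] [ 0.53756956 -0.01307262  0.092174  ] 0.01564876272741529
[[267.5654743  218.92367235]
 [267.40377868 210.75095286]
 [273.81517834 223.19154763]
 [262.61240317 214.26097526]]
221 179
```

View pics/c8.png

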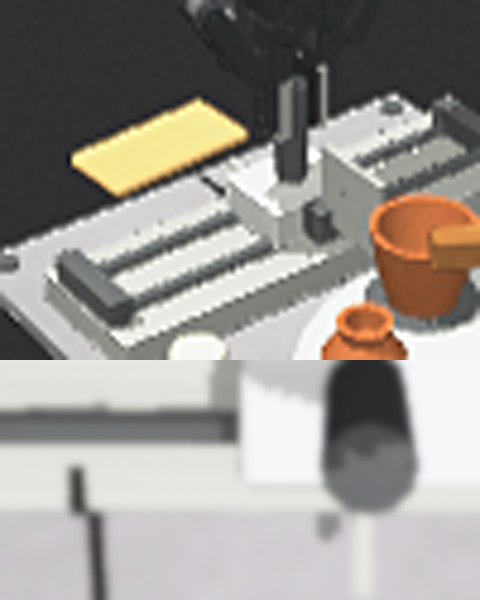

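```bash
python3 - <<'E'
from h import *
ci=np.load('ci6.npy',allow_pickle=True).item()
ex=np.array([np.cos(np.radians(-3.7)),np.sin(np.radians(-3.7)),0])
m=[onz('wrist',213.2,218,.012,ci),onz('wrist',215.2,239,.012,ci)]
p=[onz('wrist',281,222,.039,ci),onz('wrist',281,239,.039,ci)]
t=onz('wrist',190+368/4,180+110/4,.12,ci)
for q in m+p+[t]: print(q.round(4),(q@ex).round(4))
print('tcp now',np.array([.5376,-.0131,0])@ex,'home',np.array([.6073,-.0177,0])@ex)
im=cv2.imread('pics/w8.png'); ci=vision.camera_info('wrist')
s=cv2.imread('pics/s8.png')
a=cv2.resize(s[190:235,245:305],(720,540),interpolation=cv2.INTER_CUBIC); cv2.imwrite('pics/c9.png',a)
print(proj('scene',[m[0],m[1],[m[1][0],m[1][1],.039]]))
E
```

```text
[ 0.5343 -0.0617  0.012 ] 0.5372
[ 0.5335 -0.0855  0.012 ] 0.538
[ 0.605  -0.0605  0.039 ] 0.6076
[ 0.6039 -0.0783  0.039 ] 0.6077
[ 0.6073 -0.0191  0.12  ] 0.6072
tcp now 0.5373248096212372 home 0.6071763768327716
[[271.27095905 221.22813916]
 [266.03435501 217.40671007]
 [265.85480684 209.25827308]]
```

View pics/c9.png

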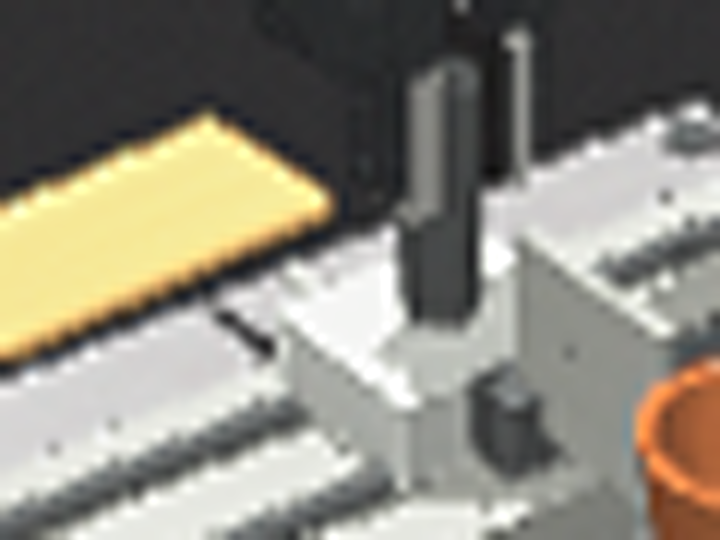

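The measurements agree. In the home picture pointer and mark are 70 mm apart along the fixture (0.6077 and 0.5376). The post was at 0.6072, the same as the TCP's home reading, and the TCP has since moved 69.9 mm. The scene view shows the mark at the carriage edge where expected, so I'm handing in.

```bash
python3 - <<'E'
from h import *
s=telemetry.observe();print(s['clock'],s['position'],s['grip_width'],s['force']); workorder.job_done()
E
```

```text
10.6 [ 0.5375726  -0.01306585  0.09214515] 0.01572141530422341 [ 7.85360540e+00 -3.77376427e-03 -4.97385701e+00]
the job is handed in; nothing more can be done
```

I turned the table one click clockwise, pulled the gauge slide out to the mark, and handed the job in at 10.6 s with the gripper still holding the post.

- **Table:** the first two grips on the cross-bar were too low and closed on the spindle, with up to 56 N at the wrist; the third held the bar. After release, the top view showed the table one click on, with the flared bowl at the gauge.
- **Slide:** the gripper travelled 69.9 mm from the slide's home position. Before the pull, I measured 70 mm between pointer and mark. The spring pulled back with about 7.8 N at the end; 8.4 N is expected at the mark.
- **Not confirmed:** I could not clearly see the pointer over the mark at the end. The gripper and arm hid it in two views, and it was only a faint trace in the third. The final position therefore rests on the measured travel.
- **Other objects:** I saw nothing else moved in the pictures, but I did not measure this separately.

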